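Shim the rocking parcel scale

ROBOT

A 6-joint arm with a two-finger parallel gripper is mounted at the origin on the work surface. World frame = base frame: x ahead of the robot, y to its left, z up, the work surface at z = 0. Lengths are in m, angles in rad, forces in N, time in s.
With the tool pointing down it reaches from about 0.3 to 0.95 m from the base axis. Payload 3.1 kg.
Tool frame: the origin (TCP) lies on the centre line of the jaws, within the pads' length; the fingertips stand env.tip_extent ahead of it and the grasp point (between the pads) lies 6 mm ahead of it (env.tip_extent is the distance from the TCP to the fingertips, in m); z points along the fingers, y is the line along which they close (so a half turn about z gives the same grasp; the last joint's range is limited). The gripper opens to 85 mm and grips with 20 to 120 N. Pads are 22 mm wide; open, the fingers measure 114 mm over their backs; the gripper's body (76 mm by 85 mm) begins 54 mm behind the grasp point. The pads swing forward as they close: fully open they stand 13 mm farther back than shut.
Start: joints at [-1.374, 0.308, 1.634, -0, 1.2, -0.07], TCP at [0.165, -0.603, 0.256] pointing down, gripper open.
Joint ranges: [-3.06, 3.06], [-0.79, 1.96], [0.05, 2.63], [-1.19, 4.34], [0.05, 2.64], [-2.94, 2.94]. Speed limits (rad/s): [2.79, 2.79, 3.14, 3.14, 3.14, 3.14].

INTERFACE

Orientations are given as a rotation vector (axis times angle).
In Python, from bench import env, snapshot, workorder gives the robot as it stands.
- The arm moves only by the tool servo_tool, never from a script. Its argument "rows" is a list of rows, each a list of 2 entries, a list of its own where there are three numbers: the shift along the tool's x, y, z in units of 1000 mm (1.0 is 1000 mm), then the turn, a rotation vector about the tool's x, y, z in units of 180 degrees (1.0 is 180 degrees). A call has 1 to 5 rows; each row shifts and turns the commanded pose from where the row before left it, along the tool's axes as they then stand; what a row does not reach is not made up. A row lasts 1/12 s, in which the tool goes at most 41.7 mm and 7.16 degrees, less where a joint would pass 70% of its speed; a pose out of reach is approached as far as the arm can. A call with a number of a shift or a turn outside -1 to 1 is refused whole. A call with a gripper value outside its range is refused whole. "grip" is the opening, from 0 (shut) to 1 (fully open), set as the call begins (left out, the last holds). The fingers move at their own pace and stop on an object; "grip_force" is the grip in N (left out, the last holds). Time passes only in rows, so rows that do not move let the fingers close. It gives the time, the measured TCP pose, the force, the opening and the grip force at its end, in the units of the state.
- env.sense(): the state, without advancing time (a new reading comes with each control period).
- snapshot(name): name is "scene" or "side" or "wrist"; returns a dict with "image" (480x640x3 uint8, red, green, blue), "intrinsics" (3x3 intrinsics, pixels), "camera_from_world" (4x4, takes a point from world to camera coordinates); the wrist camera has in their place "tool_from_camera" (4x4, takes a point from camera to tool coordinates, whose origin is the TCP and whose axes are the flange's). Camera axes: x right, y down, z forward; pixel columns grow to the right and rows downward; lengths in m; the calibration is good to about 2 mm. A picture is of the moment at which its call begins: read the wrist's pose just before it. There is no depth.
- workorder.finish_job(): hands the job in; it is judged then, once.
The state is a dict: "time": time; "joints": joint angles; "dq": joint speeds; "effort": joint torques, N m; "eef_pos": TCP position; "tcp_rot": TCP orientation; "force": force on the tool from outside, world axes, zero at the start; "torque": the same for the moment, N m; "finger_gap": opening from 0.0 (shut) to 1.0 (fully open); "grasp_force": force on a finger pad.
Only numpy, scipy, OpenCV 4.12 (cv2) and the standard library are available. Lean on these libraries where they do the work, as an engineer would, in place of code of your own. Each camera call takes 0.05 s, during which the arm holds its last target. There are 200 camera calls.

TASK

The parcel scale on the packing bench rocks because one of its four feet is too short. Without picking anything up, push the grey wedge shim lying beside the scale under that foot, at the corner its thin tip points to, until the foot stands on the flat behind the ramp and the scale is level; then press down with the fingertips on the opposite corner of the weighing plate to check that it no longer rocks, and move away. Do not lift the shim, do not lift the scale or shove it out of place, and leave the other things on the bench alone.

Things in the scene. Friction and masses are not known exactly. Their poses are not given: they have to be found in the camera images.
- scale: Loose parcel scale, 1.5 kg, 220 x 200 mm (x, y). Cream case 22 to 52 mm above the bench; black display strip along its -x edge; steel weighing plate x -57 to +108, y -95 to +95 mm, top at 64 mm. Round feet (radius 15 mm) at x, y = +-80 mm; the one at x -80, y +80 is 8 mm short, so the scale leans 4 degrees onto it. Origin: mid-footprint, bench level; z up when level
- short_foot (a point): Lowest point of the short foot. At the start it rests on the bench with about a fifth of the scale's weight; 8 mm above the bench when level. The foot sits under the case, 20 mm in from the case's side (+y) face, which looks towards the shim
- test_corner (a point): Point on top of the steel weighing plate near the corner diagonally opposite the short foot, 38 mm in from the plate's +x edge and 30 mm in from its -y edge, 64 mm above the bench when the scale is level.
- shim: Loose grey plastic wedge, 121 x 56 mm, 120 g, tip towards the short foot and 15 to 65 mm from it. x runs heel to tip, z up. Ramp from the tip (x +73, 1.5 mm thick) to x +18 (8 mm thick); flat, 8 mm thick, to x -18; heel block x -18 to -48, 30 mm high. Origin: underside, under the middle of the flat; it belongs straight below the foot (good to 16 mm along, 22 mm across)
- shim_heel (a point): Centre of the upright back face of the shim's heel block (56 mm wide, 30 mm high), 15 mm above the bench and 48 mm behind the shim's origin: the face to push on, towards the short foot. The shim slides easily on the bench; driving the ramp under the foot takes about 4 to 14 N
- cone: Loose dark thread cone, 80 mm across, 135 mm tall, standing; origin under its centre. Leave alone.
- carton: Loose cardboard carton 140 x 100 x 45 mm; origin under its centre. Leave alone.
- tape_roll: Loose roll of brown tape lying flat, 100 mm across, 48 mm high; origin under its centre. Leave alone.
- driver: Loose screwdriver lying on the bench; leave alone.
There are look-alikes about, which are no part of the job. Of the things like the shim, leave any that is brown, pink or turquoise; of the rest the smaller one is meant.

How it is judged:
By the outcome, as a careful person would: the job done as asked, in the order asked, and still so for the second after the job is handed in, with the robot touching nothing.
It also fails if it takes over 51 s, if anything falls off the work surface, if the arm or the gripper's body presses on something with over 40 N, if the wrist force passes 120 N, or if a joint passes its speed limit or range.

## Working session

There is one attempt and no reset: what is moved stays moved. The work goes in short steps, Python scripts to look and compute and a tool call to move; the robot and the scene stay as the last step left them, time stands still between calls to the robot, and variables do not carry over. Pictures are saved under pics/ and viewed, at most 10 in all, crops included, and the job is handed in when it is done.

Besides the shell and the picture viewer there is one more tool, called as a command line: name --argument value ..., lists and objects as JSON in quotes. servo_tool: Moves the arm, as the interface text tells. Shifts and turns lie within -1 to 1; 1 stands for 1000 mm of shift or 180 degrees of turn. Its arguments: {"type":"object","properties":{"rows":{"type":"array","items":{"type":"array"}},"grip":{"type":"number"},"grip_force":{"type":"number"}},"required":["rows"]}

```bash
mkdir -p pics; cat > h.py <<'E'
import numpy as np,cv2
from bench import env,snapshot,workorder
def snap(n,f):
    s=snapshot(n); cv2.imwrite(f'pics/{f}.png',s['image'][:,:,::-1]); np.savez(f'pics/{f}.npz',K=s['intrinsics'],T=s.get('camera_from_world',np.eye(4))); return s
def ray(f,u,v,z):
    d=np.load(f'pics/{f}.npz');K,T=d['K'],d['T'];R,t=T[:3,:3],T[:3,3]
    c=-R.T@t; r=R.T@np.linalg.solve(K,[u,v,1.]); return c+r*(z-c[2])/r[2]
def proj(f,p):
    d=np.load(f'pics/{f}.npz');q=d['T'][:3,:3]@np.array(p)+d['T'][:3,3];q=d['K']@q;return q[:2]/q[2]
E
python3 - <<'E'
from h import *
a=snap('scene','s0');b=snap('side','d0')
s=env.sense();print(s,env.tip_extent)
for f in('s0','d0'):
    d=np.load(f'pics/{f}.npz');print(d['K'],-d['T'][:3,:3].T@d['T'][:3,3])
E
```

```text
{'time': 0.1, 'joints': array([-1.37367952e+00,  3.08939525e-01,  1.63502618e+00, -2.13176350e-05,
        1.19969959e+00, -6.97024869e-02]), 'dq': array([ 0.00059028, -0.00154254, -0.00358405,  0.00210353,  0.00134131,
       -0.00024131]), 'effort': array([-2.41147791e-04, -4.16407442e+01, -2.77644593e+01, -4.20531228e-05,
        4.02832869e-03,  1.03041731e-05]), 'eef_pos': array([ 0.16462401, -0.60222754,  0.25516417]), 'tcp_rot': array([-3.11162642e+00, -4.17613714e-01,  2.38244428e-04]), 'force': array([ 2.19021641, -0.85952562,  0.04630503]), 'torque': array([ 0.02201128,  0.0246843 , -0.06552734]), 'grasp_force': 0.0, 'finger_gap': 0.9979406860867359} 0.025
[[450.5118971    0.         315.5538714 ]
 [  0.         450.5118971  244.24622605]
 [  0.           0.           1.        ]] [1.06860278 0.34069283 1.10296133]
[[579.19070953   0.         324.05651342]
 [  0.         579.19070953 239.65557009]
 [  0.           0.           1.        ]] [-0.0261468   0.7757232   1.29094114]
```

View pics/s0.png

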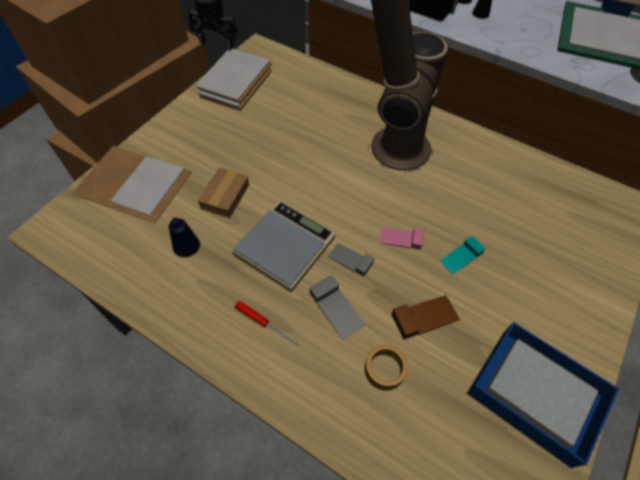

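View pics/d0.png

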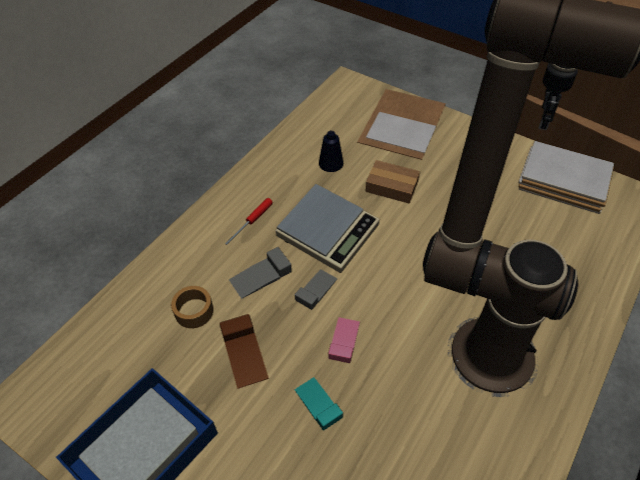

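The smaller grey wedge, at scene px (350,258) and side px (316,289), is the shim. Its tip points at the display-side corner of the scale. The scale is at scene px (285,243). I'll zoom both views.

```bash
python3 - <<'E'
from h import *
a=cv2.imread('pics/s0.png')[195:295,225:385];b=cv2.imread('pics/d0.png')[180:310,270:385]
A=cv2.resize(a,None,fx=2.5*1,fy=2.5,interpolation=3)
A=cv2.resize(a,(480,300),interpolation=cv2.INTER_CUBIC)
B=cv2.resize(b,(460,520),interpolation=cv2.INTER_CUBIC)
A=cv2.resize(a[:, :],(640,400),interpolation=cv2.INTER_CUBIC)
A=cv2.convertScaleAbs(A,alpha=1.7);B=cv2.convertScaleAbs(B,alpha=1.7)
cv2.imwrite('pics/A.png',A);cv2.imwrite('pics/B.png',B)
E
```

```text
(no output)
```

View pics/A.png

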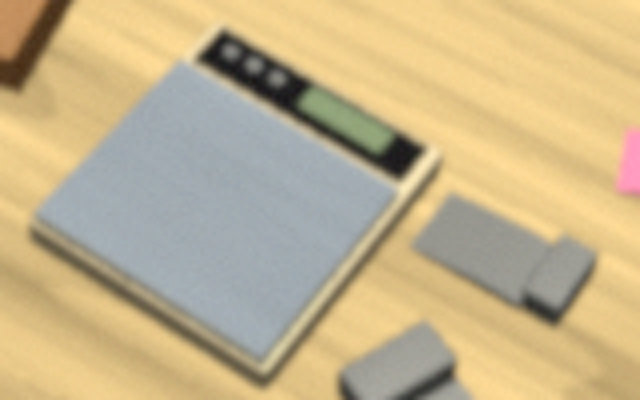

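View pics/B.png

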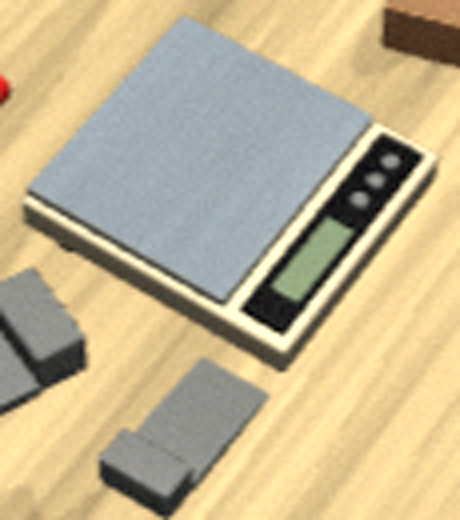

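```bash
cat > fit.py <<'E'
from h import *
from scipy.optimize import least_squares
a=lambda u,v:('s0',u/4+225-.375,v/4+195-.375); b=lambda u,v:('d0',u/4+270-.375,v/4+180-.375)
n=np.array([-1,1,0])/2**.5  # lean direction; tilt about diagonal
Rt=cv2.Rodrigues(np.array([1,1,0])/2**.5*-np.arctan(.0707))[0]
def tilt(p):
    piv=np.array([0,0,0.]);return Rt@(np.array(p)-piv)+piv
P=lambda x,y,z=64:tilt([x,y,z])
print(P(-80,80,8))
sc=[(P(-57,-95),a(183,65)),(P(-57,95),a(400,190)),(P(108,95),a(262,360)),(P(108,-95),a(37,215)),
(P(-57,-95),b(372,122)),(P(-57,95),b(222,302)),(P(108,95),b(30,192)),(P(108,-95),b(185,18)),
(P(-110,100,52),a(438,155)),(P(-110,100,52),b(284,347))]
sh=[((73,28,1.5),a(415,243)),((73,-28,1.5),a(455,193)),((73,28,1.5),b(205,358)),((73,-28,1.5),b(267,397)),
((-18,28,30),a(527,288)),((-18,-28,30),a(568,237)),((-48,28,30),a(556,310)),((-48,-28,30),a(597,260)),
((-18,28,30),b(122,430)),((-18,-28,30),b(193,465)),((-48,28,30),b(100,457)),((-48,-28,30),b(170,492))]
def W(q,p):
    c,s=np.cos(q[2]),np.sin(q[2]);p=np.array(p)/1000
    return np.array([q[0]+c*p[0]-s*p[1],q[1]+s*p[0]+c*p[1],p[2]])
def fit(L,q0):
    r=least_squares(lambda q:np.concatenate([proj(o[0],W(q,p))-o[1:] for p,o in L]),q0,loss='soft_l1')
    print(np.round(r.x,4),np.degrees(r.x[2]));print(np.round(r.fun.reshape(-1,2),1).tolist());return r.x
S=fit(sc,[.55,0,0.3]);H=fit(sh,[.5,.1,-1.2])
f=W(S,P(-80,80,8));o=W(H,(0,0,0));h=W(H,(-48,0,15))
print('foot',f,'level foot',W(S,(-80,80,8)),'shim',o,'heel',h,'test',W(S,(70,-65,64)))
d=f-o;u=np.array([np.cos(H[2]),np.sin(H[2])]);print('along',d[:2]@u,'across',u[0]*d[1]-u[1]*d[0],'bearing',np.degrees(np.arctan2(d[1],d[0])))
E
python3 fit.py
```

```text
[-8.01997506e+01  8.01997506e+01  1.20508317e-03]
[ 0.546  -0.0918 -0.0161] -0.9219765274903537
[[-0.1, -2.1], [1.0, -0.2], [0.7, 0.2], [-0.7, -0.6], [0.4, -2.2], [-0.2, -0.5], [-1.7, -1.6], [-1.0, -1.9], [2.7, -0.8], [-0.2, 1.5]]
[ 0.468   0.0937 -1.6024] -91.81023283409925
[[-0.6, 0.4], [0.1, -0.7], [-0.2, -0.4], [1.2, -0.4], [-0.7, 0.2], [-0.3, -1.4], [1.5, 0.3], [1.7, -1.8], [0.2, -1.4], [-0.1, 0.2], [-1.2, -0.2], [-1.2, 1.6]]
foot [ 4.67095520e-01 -1.02961228e-02  1.20508317e-06] level foot [ 0.46729203 -0.01049906  0.008     ] shim [0.46804603 0.09368416 0.        ] heel [0.46956231 0.14166021 0.015     ] test [ 0.61493944 -0.15789391  0.064     ]
along 0.10395841901356986 across 0.0023346270724095624 bearing -90.52373964867108
```

Pose fits: scale at (0.546,-0.092), yaw -1°. Shim at (0.468,0.094), heading -91.8°, with 104 mm to go and 2 mm off line. Now I'll rotate the tool and travel behind the heel.

servo_tool --rows '[[[0, 0, 0], [0, 0, -0.037]], [[0, 0, 0], [0, 0, -0.037]], [[0, 0, 0], [0, 0, -0.037]], [[0, 0, 0], [0, 0, -0.037]], [[0, 0, 0], [0, 0, -0.037]]]' --grip 0.35

```text
time: 0.52
eef_pos: [0.1647, -0.6024, 0.2555]
tcp_rot: [-2.858, -1.3, -0.001]
force: [1.0, -0.3, -0.4]
finger_gap: 0.353
grasp_force: 0.0
```

servo_tool --rows '[[[0, 0, 0], [0, 0, -0.037]], [[0, 0, 0], [0, 0, -0.037]], [[0, 0, 0], [0, 0, -0.037]], [[0, 0, 0], [0, 0, -0.037]], [[0, 0, 0], [0, 0, -0.037]]]'

```text
time: 0.93
eef_pos: [0.1646, -0.6024, 0.2555]
tcp_rot: [-2.366, -2.065, -0.001]
force: [0.8, -0.2, 0.1]
finger_gap: 0.348
grasp_force: 0.0
```

servo_tool --rows '[[[0, 0, 0], [0, 0, -0.037]], [[0.036, 0.013, 0], [0, 0, 0]], [[0.036, 0.013, 0], [0, 0, 0]], [[0.036, 0.013, 0], [0, 0, 0]], [[0.036, 0.013, 0], [0, 0, 0]]]'

```text
time: 1.35
eef_pos: [0.2204, -0.4584, 0.2554]
tcp_rot: [-2.25, -2.191, -0.001]
force: [0.9, 0.2, 0.5]
finger_gap: 0.353
grasp_force: 0.0
```

servo_tool --rows '[[[0.036, 0.013, 0], [0, 0, 0]], [[0.036, 0.013, 0], [0, 0, 0]], [[0.036, 0.013, 0], [0, 0, 0]], [[0.036, 0.013, 0], [0, 0, 0]], [[0.036, 0.013, 0], [0, 0, 0]]]'

```text
time: 1.77
eef_pos: [0.2899, -0.28, 0.2559]
tcp_rot: [-2.25, -2.192, -0.0]
force: [1.2, 0.4, -0.2]
finger_gap: 0.352
grasp_force: 0.0
```

servo_tool --rows '[[[0.036, 0.013, 0], [0, 0, 0]], [[0.036, 0.013, 0], [0, 0, 0]], [[0.036, 0.013, 0], [0, 0, 0]], [[0.036, 0.013, 0], [0, 0, 0]], [[0.036, 0.013, 0], [0, 0, 0]]]'

```text
time: 2.18
eef_pos: [0.3594, -0.1018, 0.2562]
tcp_rot: [2.25, 2.192, 0.0]
force: [1.3, -0.3, -0.0]
finger_gap: 0.353
grasp_force: 0.0
```

servo_tool --rows '[[[0.036, 0.013, 0], [0, 0, 0]], [[0.036, 0.013, 0], [0, 0, 0]], [[0.036, 0.013, 0], [0, 0, 0]], [[0.036, 0.013, 0], [0, 0, 0]], [[0.036, 0.013, 0], [0, 0, 0]]]'

```text
time: 2.6
eef_pos: [0.4289, 0.0767, 0.2561]
tcp_rot: [2.249, 2.194, -0.0]
force: [0.9, -0.8, -0.5]
finger_gap: 0.351
grasp_force: 0.0
```

servo_tool --rows '[[[0.035, 0.013, 0], [0, 0, 0]], [[0.035, 0.013, 0], [0, 0, 0]], [[0.035, 0.012, 0], [0, 0, 0]], [[0, 0, 0], [0, 0, 0]]]'

```text
time: 2.93
eef_pos: [0.4715, 0.184, 0.2563]
tcp_rot: [-2.244, -2.197, -0.006]
force: [0.5, -0.7, 0.4]
finger_gap: 0.351
grasp_force: 0.0
```

```bash
python3 - <<'E'
from h import *
from scipy.spatial.transform import Rotation as R
s=env.sense();w=snap('wrist','w0')
T=np.eye(4);T[:3,:3]=R.from_rotvec(s['tcp_rot']).as_matrix();T[:3,3]=s['eef_pos']
np.savez('pics/w0.npz',K=w['intrinsics'],T=np.linalg.inv(T@w['tool_from_camera']))
print(s['eef_pos'],T[:3,:3].round(3).tolist())
for p in [(.4676,-.0105,0),(.468,.0937,.008),(.4696,.1417,.03),(.4696,.1417,0)]:print(proj('w0',p))
E
```

```text
[0.47146465 0.18395909 0.25632729] [[0.021, 1.0, 0.002], [1.0, -0.021, 0.004], [0.004, 0.002, -1.0]]
[321.24623183 372.94134228]
[319.51976538 290.32037558]
[320.09539338 252.78734683]
[320.0520071  242.79007829]
```

View pics/w0.png

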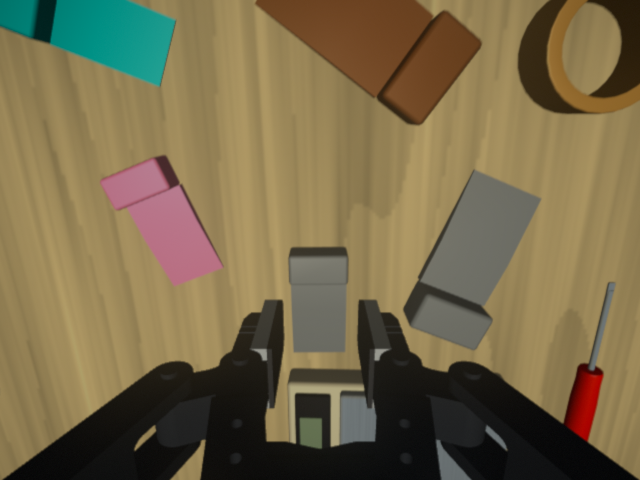

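The wrist view shows the heel's back top edge from (290,248) to (348,248) and the tip edge from (293,352) to (345,352). The case's +y top edge is at about row 370 with its corner at (290,370).

```bash
python3 - <<'E'
from h import *
for u,v,z in [(290,248,.03),(348,248,.03),(293,352,.0015),(345,352,.0015),(289,283,.03),(348,283,.03)]:print(ray('w0',u,v,z).round(4))
for z in(.042,.0465): print('case edge',ray('w0',290,370,z).round(4),ray('w0',330,371,z).round(4))
g=cv2.imread('pics/w0.png');print(g[360:400:2,320].tolist());print(g[236:262:2,320].tolist())
E
```

```text
[0.442 0.147 0.03 ]
[0.4954 0.1458 0.03  ]
[0.4375 0.0181 0.0015]
[0.494  0.0168 0.0015]
[0.4395 0.1121 0.03  ]
[0.4953 0.1108 0.03  ]
case edge [0.4374 0.0242 0.042 ] [0.4767 0.0222 0.042 ]
case edge [0.4378 0.0275 0.0465] [0.4767 0.0254 0.0465]
[[94, 143, 164], [94, 143, 164], [94, 143, 164], [95, 143, 164], [76, 113, 129], [45, 59, 65], [44, 57, 63], [44, 58, 63], [45, 58, 64], [45, 59, 64], [46, 59, 65], [64, 84, 91], [97, 127, 138], [118, 155, 164], [128, 167, 176], [129, 167, 176], [119, 154, 162], [41, 54, 58], [26, 31, 33], [31, 36, 38]]
[[94, 143, 164], [94, 142, 164], [94, 142, 164], [94, 143, 164], [95, 143, 164], [82, 123, 140], [44, 57, 62], [42, 53, 57], [42, 53, 57], [45, 55, 59], [76, 85, 88], [104, 116, 117], [113, 125, 126]]
```

The dark strips are the side faces: the heel's back face is rows 246.5–257 and the case's +y face is rows 369–382. I'll recompute with those.

```bash
python3 - <<'E'
from h import *
for n,u,v,z in [('heeltop',319,257,.03),('heelbot',319,246.5,0),('tip',319,352,.0015),('casetop',320,382,.0443),('casebot',320,368.7,.0143)]:print(n,ray('w0',u,v,z).round(4))
E
```

```text
heeltop [0.4685 0.1376 0.03  ]
heelbot [0.4685 0.1378 0.    ]
tip [0.4657 0.0174 0.0015]
casetop [0.4666 0.0113 0.0443]
casebot [0.4665 0.0053 0.0143]
```

servo_tool --rows '[[[0, -0.003, 0.036], [0, 0, 0]], [[0, 0, 0.038], [0, 0, 0]], [[0, 0, 0.038], [0, 0, 0]], [[0, 0, 0.038], [0, 0, 0]], [[0, 0, 0.036], [0, 0, 0]]]'

```text
time: 3.4
eef_pos: [0.4655, 0.1772, 0.0686]
tcp_rot: [-2.25, -2.192, 0.002]
force: [1.0, -0.9, 0.1]
finger_gap: 0.352
grasp_force: 0.0
```

servo_tool --rows '[[[0, 0, 0.018], [0, 0, 0]], [[0, 0, 0.012], [0, 0, 0]], [[0, 0, 0.007], [0, 0, 0]], [[0, 0, 0], [0, 0, 0]]]'

```text
time: 3.73
eef_pos: [0.4659, 0.1778, 0.0324]
tcp_rot: [-2.25, -2.192, 0.003]
force: [-0.2, -0.0, -0.9]
finger_gap: 0.348
grasp_force: 0.0
```

servo_tool --rows '[[[-0.008, 0, 0], [0, 0, 0]], [[-0.008, 0, 0], [0, 0, 0]], [[-0.005, 0, 0], [0, 0, 0]], [[-0.005, 0, 0], [0, 0, 0]], [[-0.005, 0, 0], [0, 0, 0]]]'

```text
time: 4.15
eef_pos: [0.4668, 0.1472, 0.0343]
tcp_rot: [2.249, 2.192, 0.003]
force: [0.3, 0.9, 0.3]
finger_gap: 0.352
grasp_force: 0.5
```

servo_tool --rows '[[[-0.005, 0, 0], [0, 0, 0]], [[-0.005, 0, 0], [0, 0, 0]], [[-0.005, 0, 0], [0, 0, 0]], [[-0.004, 0, 0], [0, 0, 0]], [[-0.004, 0, 0], [0, 0, 0]]]'

```text
time: 4.57
eef_pos: [0.4654, 0.1248, 0.0333]
tcp_rot: [-2.25, -2.191, -0.002]
force: [-0.5, 6.8, -0.1]
finger_gap: 0.353
grasp_force: 3.3
```

servo_tool --rows '[[[-0.004, 0, 0], [0, 0, 0]], [[-0.004, 0, 0], [0, 0, 0]], [[-0.004, 0, 0], [0, 0, 0]], [[-0.004, 0, 0], [0, 0, 0]], [[-0.004, 0, 0], [0, 0, 0]]]'

```text
time: 4.98
eef_pos: [0.4649, 0.1047, 0.0333]
tcp_rot: [-2.249, -2.193, -0.001]
force: [0.0, 5.0, 1.1]
finger_gap: 0.348
grasp_force: 2.5
```

servo_tool --rows '[[[-0.004, 0, 0], [0, 0, 0]], [[-0.004, 0, 0], [0, 0, 0]], [[-0.003, 0, 0], [0, 0, 0]], [[-0.003, 0, 0], [0, 0, 0]], [[0, 0, 0], [0, 0, 0]]]'

```text
time: 5.4
eef_pos: [0.4644, 0.0898, 0.0333]
tcp_rot: [2.249, 2.193, -0.001]
force: [0.6, 1.7, 0.9]
finger_gap: 0.354
grasp_force: 0.7
```

```bash
python3 - <<'E'
from h import *
a=snap('scene','s1')
b=snap('side','d1')
A=cv2.resize(a['image'][195:295,225:385,::-1],(640,400),interpolation=2)
B=cv2.resize(b['image'][180:310,270:385,::-1],(460,520),interpolation=2)[:, :]
C=np.zeros((520,800,3),np.uint8);C[:275,:440]=cv2.resize(A,(440,275));C[:407,440:]=cv2.resize(B,(360,407))
cv2.imwrite('pics/C.png',cv2.convertScaleAbs(C[:407],alpha=1.7))
E
```

```text
(no output)
```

View pics/C.png

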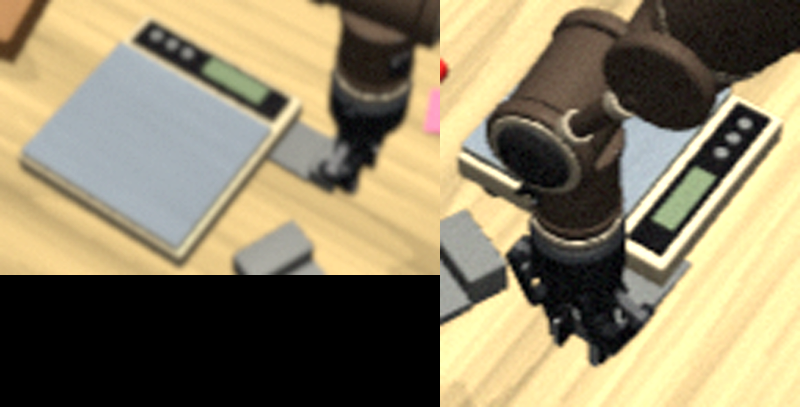

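The shim's ramp is entering under the display-side corner (left px ~(290,140)), and the scale hasn't moved. I'll keep pushing.

servo_tool --rows '[[[-0.004, 0, 0], [0, 0, 0]], [[-0.004, 0, 0], [0, 0, 0]], [[-0.004, 0, 0], [0, 0, 0]], [[-0.003, 0, 0], [0, 0, 0]], [[-0.003, 0, 0], [0, 0, 0]]]'

```text
time: 5.92
eef_pos: [0.4638, 0.0724, 0.0332]
tcp_rot: [-2.249, -2.193, 0.0]
force: [-0.4, 3.3, 0.2]
finger_gap: 0.349
grasp_force: 2.0
```

servo_tool --rows '[[[-0.003, 0, 0], [0, 0, 0]], [[-0.003, 0, 0], [0, 0, 0]], [[-0.003, 0, 0], [0, 0, 0]], [[0, 0, 0], [0, 0, 0]]]'

```text
time: 6.25
eef_pos: [0.4635, 0.0629, 0.0331]
tcp_rot: [2.249, 2.193, -0.002]
force: [0.3, 0.6, -1.2]
finger_gap: 0.353
grasp_force: 0.5
```

```bash
python3 - <<'E'
from h import *
from scipy.spatial.transform import Rotation as R
s=env.sense();w=snap('wrist','w1')
T=np.eye(4);T[:3,:3]=R.from_rotvec(s['tcp_rot']).as_matrix();T[:3,3]=s['eef_pos']
np.savez('pics/w1.npz',K=w['intrinsics'],T=np.linalg.inv(T@w['tool_from_camera']))
a=snap('scene','s2')
C=np.zeros((480,800,3),np.uint8);C[:,:480]=w['image'][:,80:560,::-1]
C[:240,480:]=cv2.resize(a['image'][205:280,270:370,::-1],(320,240),interpolation=2)
cv2.imwrite('pics/D.png',cv2.convertScaleAbs(C,alpha=1.5));print(s['eef_pos'],s['force'])
E
```

```text
[0.46350271 0.06290952 0.03312864] [ 0.32534453  0.59357725 -1.21565398]
```

View pics/D.png

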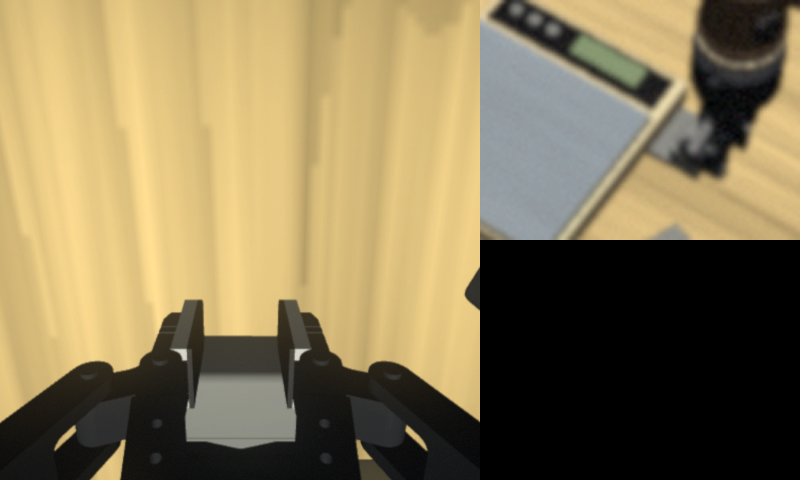

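The wrist view shows the heel's back bottom edge at row 336 and its top edge at row 374, squarely between the fingertips. I'll measure where it stands.

```bash
python3 - <<'E'
from h import *
print(ray('w1',325,336,0),ray('w1',325,374,.03),ray('w1',325,440,.03))
E
```

```text
[0.46399055 0.04988878 0.        ] [0.46373242 0.05254539 0.03      ] [0.4630629  0.02254828 0.03      ]
```

servo_tool --rows '[[[-0.003, 0, 0], [0, 0, 0]], [[-0.003, 0, 0], [0, 0, 0]], [[-0.003, 0, 0], [0, 0, 0]], [[0, 0, 0], [0, 0, 0]]]'

```text
time: 6.68
eef_pos: [0.4634, 0.0545, 0.0332]
tcp_rot: [-2.249, -2.193, 0.0]
force: [0.2, 2.7, -0.7]
finger_gap: 0.355
grasp_force: 1.0
```

servo_tool --rows '[[[0.008, 0, 0], [0, 0, 0]], [[0.03, 0, 0], [0, 0, 0]], [[0.03, 0, 0], [0, 0, 0]], [[0.02, 0, -0.02], [0, 0, 0]], [[0, 0, -0.04], [0, 0, 0]]]'

```text
time: 7.1
eef_pos: [0.4618, 0.1447, 0.09]
tcp_rot: [-2.242, -2.193, 0.013]
force: [0.2, 0.1, 0.7]
finger_gap: 0.346
grasp_force: 0.0
```

servo_tool --rows '[[[0, 0, -0.038], [0, 0, 0]], [[0, 0, -0.038], [0, 0, 0]], [[0, 0, -0.038], [0, 0, 0]], [[0, 0, -0.03], [0, 0, 0]], [[0, 0, 0], [0, 0, 0]]]' --grip 0

```text
time: 7.52
eef_pos: [0.4705, 0.1438, 0.2451]
tcp_rot: [2.242, 2.188, 0.019]
force: [0.5, 1.1, 0.8]
finger_gap: 0.003
grasp_force: 0.0
```

```bash
python3 - <<'E'
from h import *
from scipy.spatial.transform import Rotation as R
s=env.sense();w=snap('wrist','w2')
T=np.eye(4);T[:3,:3]=R.from_rotvec(s['tcp_rot']).as_matrix();T[:3,3]=s['eef_pos']
np.savez('pics/w2.npz',K=w['intrinsics'],T=np.linalg.inv(T@w['tool_from_camera']))
a=snap('scene','s3');b=snap('side','d3')
C=np.zeros((520,800,3),np.uint8);C[:480,:320]=w['image'][:,160:480,::-1]
C[:255,320:]=cv2.resize(a['image'][200:285,225:385,::-1],(480,255),interpolation=2)
C[255:,320:]=cv2.resize(b['image'][180:268,270:430,::-1],(480,265),interpolation=2)
cv2.imwrite('pics/E.png',cv2.convertScaleAbs(C,alpha=1.5));print(s['eef_pos'],s['force'],proj('w2',(.4673,-.0105,.022)))
E
```

```text
[0.47054382 0.1438254  0.24508975] [0.48698699 1.09187335 0.83937121] [318.93911988 359.07514092]
```

View pics/E.png

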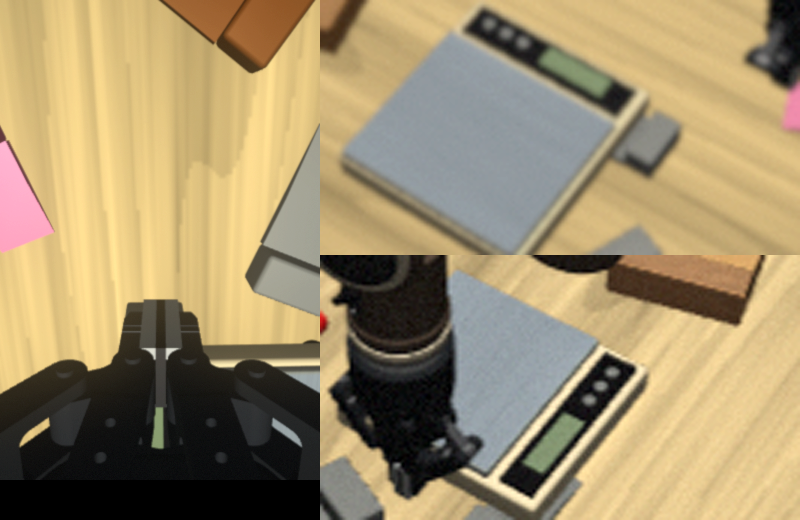

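The shim is under the corner with only its heel showing (scene inset ~(650,140)), and nothing else has moved. Next I'll go above the test corner and measure level and fit from the wrist view there.

servo_tool --rows '[[[-0.033, 0.017, 0], [0, 0, 0]], [[-0.033, 0.017, 0], [0, 0, 0]], [[-0.033, 0.017, 0], [0, 0, 0]], [[-0.033, 0.017, 0], [0, 0, 0]], [[-0.033, 0.017, 0], [0, 0, 0]]]'

```text
time: 8.08
eef_pos: [0.5453, -0.0257, 0.2344]
tcp_rot: [-2.246, -2.191, 0.006]
force: [0.8, 1.1, -0.8]
finger_gap: 0.002
grasp_force: 0.0
```

servo_tool --rows '[[[-0.033, 0.017, 0], [0, 0, 0]], [[-0.033, 0.016, 0], [0, 0, 0]], [[-0.033, 0.016, 0], [0, 0, 0]], [[-0.033, 0.016, 0], [0, 0, 0]], [[0, 0, 0], [0, 0, 0]]]'

```text
time: 8.5
eef_pos: [0.609, -0.164, 0.2343]
tcp_rot: [2.254, 2.187, -0.005]
force: [0.1, -0.2, -0.2]
finger_gap: 0.004
grasp_force: 0.0
```

servo_tool --rows '[[[0, 0, 0], [0, 0, 0]], [[0, 0, 0], [0, 0, 0]]]'

```text
time: 8.67
eef_pos: [0.6066, -0.1574, 0.2345]
tcp_rot: [-2.247, -2.189, 0.003]
force: [-0.6, 0.4, -0.4]
finger_gap: -0.006
grasp_force: 0.0
```

```bash
python3 - <<'E'
from h import *
from scipy.spatial.transform import Rotation as R
s=env.sense();w=snap('wrist','w3')
T=np.eye(4);T[:3,:3]=R.from_rotvec(s['tcp_rot']).as_matrix();T[:3,3]=s['eef_pos']
np.savez('pics/w3.npz',K=w['intrinsics'],T=np.linalg.inv(T@w['tool_from_camera']))
snap('scene','s4');snap('side','d4')
cv2.imwrite('pics/F.png',cv2.convertScaleAbs(cv2.imread('pics/w3.png'),alpha=1.5));print(s['eef_pos'],s['force'],T[:3,:3].round(3).tolist())
E
```

```text
[ 0.60656016 -0.15741167  0.23450063] [-0.56558355  0.36265891 -0.38009016] [[0.026, 1.0, -0.005], [1.0, -0.026, 0.002], [0.002, -0.005, -1.0]]
```

View pics/F.png

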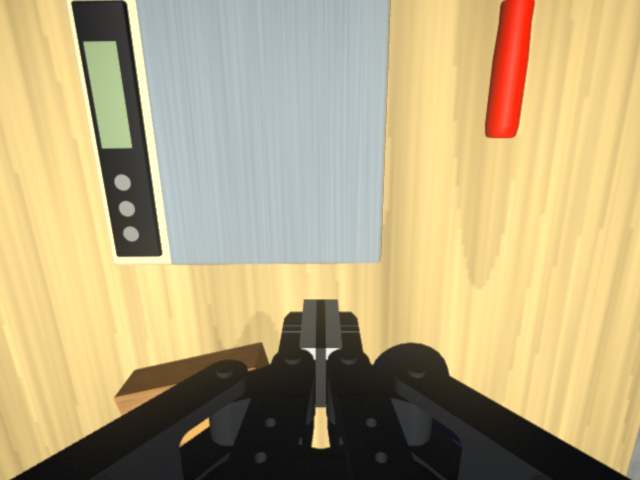

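The wrist view shows the plate's -y corners at (172,264) and (380,263). Its long edges leave the picture at (136,0) and (388,0).

```bash
python3 - <<'E'
from h import *
g=cv2.imread('pics/w3.png').astype(int)
for v in (3,130,250):
    r=g[v];plate=(r[:,0]>r[:,2]+3)&(r.sum(1)>180);x=np.where(plate)[0];x=x[(x>120)&(x<420)];p,q=ray('w3',x[0]-.5,v,.064),ray('w3',x[-1]+.5,v,.064);print(v,x[0],x[-1],p.round(4),q.round(4),np.linalg.norm(p-q))
c1,c2=ray('w3',172,264.5,.064),ray('w3',380.5,263.5,.064);print(c1,c2)
yaw=np.arctan2(*(c2-c1)[1::-1]);e=np.array([np.cos(yaw),np.sin(yaw)]);f=np.array([-e[1],e[0]])
t=(c1+c2)[:2]/2+e*(70-25.5)/1000+f*.030;foot=(c1+c2)[:2]/2+e*(-80-25.5)/1000+f*.175
print(np.degrees(yaw),'test',t,'foot',foot)
K=np.load('pics/w3.npz')['T'];print('cam',-K[:3,:3].T@K[:3,3])
m=g.copy()
E
```

```text
3 138 386 [ 0.4908 -0.007   0.064 ] [ 0.6509 -0.0115  0.064 ] 0.16011122859117363
130 155 382 [ 0.4895 -0.0857  0.064 ] [ 0.65  -0.09   0.064] 0.16050147691629243
250 171 377 [ 0.488  -0.1751  0.064 ] [ 0.648  -0.1792  0.064 ] 0.1600532874177882
[ 0.4874655  -0.18714972  0.064     ] [ 0.65054372 -0.19036322  0.064     ]
-1.1288845463654558 test [ 0.61408702 -0.15963901] foot [ 0.46697285 -0.01171193]
cam [ 0.60811612 -0.07827463  0.35300282]
```

The plate's width is the same all along, so the scale is level and hasn't moved. The foot is about 7 mm ahead of the shim's origin, on the flat. Now the press.

servo_tool --rows '[[[-0.002, 0.0075, 0.03], [0, 0, 0]], [[0, 0, 0.035], [0, 0, 0]], [[0, 0, 0.03], [0, 0, 0]], [[0, 0, 0.02], [0, 0, 0]], [[0, 0, 0.01], [0, 0, 0]]]'

```text
time: 9.23
eef_pos: [0.6128, -0.1579, 0.1086]
tcp_rot: [-2.243, -2.191, 0.005]
force: [0.3, 0.1, 0.0]
finger_gap: -0.001
grasp_force: 0.0
```

servo_tool --rows '[[[0, 0, 0.004], [0, 0, 0]], [[0, 0, 0.003], [0, 0, 0]], [[0, 0, 0.002], [0, 0, 0]], [[0, 0, 0], [0, 0, 0]]]'

```text
time: 9.57
eef_pos: [0.6167, -0.1603, 0.1047]
tcp_rot: [2.247, 2.192, 0.002]
force: [0.3, 1.0, 0.2]
finger_gap: 0.002
grasp_force: 0.0
```

servo_tool --rows '[[[0, 0, 0.003], [0, 0, 0]], [[0, 0, 0.003], [0, 0, 0]], [[0, 0, 0.002], [0, 0, 0]], [[0, 0, 0.002], [0, 0, 0]], [[0, 0, 0], [0, 0, 0]]]'

```text
time: 9.98
eef_pos: [0.6153, -0.1601, 0.0928]
tcp_rot: [-2.249, -2.192, 0.001]
force: [-0.3, -0.5, 0.3]
finger_gap: -0.003
grasp_force: 0.0
```

servo_tool --rows '[[[0, 0, 0.002], [0, 0, 0]], [[0, 0, 0.001], [0, 0, 0]], [[0, 0, 0.001], [0, 0, 0]], [[0, 0, 0], [0, 0, 0]]]'

```text
time: 10.32
eef_pos: [0.6156, -0.1602, 0.0891]
tcp_rot: [-2.249, -2.193, 0.0]
force: [0.7, 0.5, 0.1]
finger_gap: -0.002
grasp_force: 0.0
```

servo_tool --rows '[[[0, 0, 0.001], [0, 0, 0]], [[0, 0, 0.0005], [0, 0, 0]], [[0, 0, 0], [0, 0, 0]]]'

```text
time: 10.57
eef_pos: [0.6157, -0.1602, 0.0888]
tcp_rot: [-2.249, -2.193, 0.0]
force: [-1.6, 1.0, 5.4]
finger_gap: 0.003
grasp_force: 2.4
```

Contact is at plate height 64 mm, so the scale is level. I'll press a bit harder.

servo_tool --rows '[[[0, 0, 0.001], [0, 0, 0]], [[0, 0, 0.001], [0, 0, 0]], [[0, 0, 0], [0, 0, 0]], [[0, 0, 0], [0, 0, 0]], [[0, 0, 0], [0, 0, 0]]]'

```text
time: 10.98
eef_pos: [0.6159, -0.1603, 0.0887]
tcp_rot: [-2.249, -2.193, 0.0]
force: [-5.1, 1.1, 13.5]
finger_gap: -0.003
grasp_force: 6.5
```

servo_tool --rows '[[[0, 0, 0], [0, 0, 0]], [[0, 0, 0], [0, 0, 0]], [[0, 0, 0], [0, 0, 0]], [[0, 0, 0], [0, 0, 0]], [[0, 0, 0], [0, 0, 0]]]'

```text
time: 11.4
eef_pos: [0.6159, -0.1603, 0.0886]
tcp_rot: [-2.249, -2.193, 0.0]
force: [-4.8, 1.7, 12.9]
finger_gap: -0.002
grasp_force: 6.4
```

It holds 13 N with no give. Now I'll lift and move away.

servo_tool --rows '[[[0, 0, -0.003], [0, 0, 0]], [[0, 0, -0.01], [0, 0, 0]], [[0, 0, -0.03], [0, 0, 0]], [[0, 0, -0.036], [0, 0, 0]], [[0, 0, -0.036], [0, 0, 0]]]'

```text
time: 11.82
eef_pos: [0.6147, -0.1599, 0.2011]
tcp_rot: [-2.248, -2.191, 0.002]
force: [0.8, -0.1, -0.5]
finger_gap: 0.001
grasp_force: 0.0
```

servo_tool --rows '[[[0, 0, -0.036], [0, 0, 0]], [[-0.02, -0.03, -0.01], [0, 0, 0]], [[-0.02, -0.03, 0], [0, 0, 0]], [[-0.02, -0.03, 0], [0, 0, 0]], [[-0.02, -0.03, 0], [0, 0, 0]]]'

```text
time: 12.23
eef_pos: [0.4927, -0.2377, 0.2478]
tcp_rot: [2.247, 2.193, 0.0]
force: [-0.2, -1.1, 0.6]
finger_gap: 0.002
grasp_force: 0.0
```

servo_tool --rows '[[[-0.02, -0.03, 0], [0, 0, 0]], [[-0.02, -0.03, 0], [0, 0, 0]], [[-0.02, -0.03, 0], [0, 0, 0]], [[0, 0, 0], [0, 0, 0]], [[0, 0, 0], [0, 0, 0]]]'

```text
time: 12.65
eef_pos: [0.401, -0.2957, 0.2472]
tcp_rot: [2.253, 2.188, 0.001]
force: [0.1, -0.6, -0.4]
finger_gap: 0.002
grasp_force: 0.0
```

```bash
python3 - <<'E'
from h import *
a=snap('scene','s5');b=snap('side','d5')
C=np.zeros((600,800,3),np.uint8)
C[:300,:480]=cv2.resize(a['image'][190:290,225:385,::-1],(480,300),interpolation=2)
C[:,480:]=cv2.resize(b['image'][180:330,285:365,::-1],(320,600),interpolation=2)
C[300:,:400]=cv2.resize(b['image'][:,:,::-1],(400,300))
cv2.imwrite('pics/G.png',cv2.convertScaleAbs(C,alpha=1.5));print(env.sense()['force'])
o0,o1=cv2.imread('pics/s0.png',0).astype(int),cv2.imread('pics/s5.png',0).astype(int)
E
```

```text
[0.107267   0.05660648 0.55096811]
```

View pics/G.png

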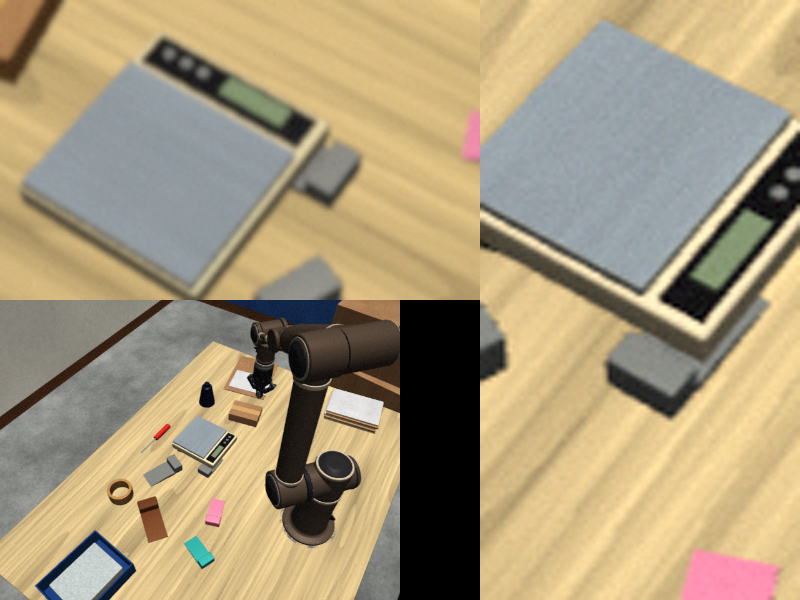

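The shim sits under the corner with its heel just outside the case (right panel ~(655,375)), and everything else is untouched. One numeric check, then I'll hand in.

```bash
python3 - <<'E'
from h import *
f=lambda x,y,z:print(ray('d5',(x-480)/4+285-.4,y/4+180-.4,z).round(4))
f(608,365,.03);f(672,395,.03);f(612,386,0);f(668,417,0)
print(env.sense()['time']);print(workorder.finish_job())
E
```

```text
[0.4874 0.0481 0.03  ]
[0.4387 0.0451 0.03  ]
[0.4877 0.0437 0.    ]
[0.4423 0.0442 0.    ]
12.75
the job is handed in; nothing more can be done
None
```

I handed the job in at 12.8 s. The shim is under the short foot, which stands on its flat about 7 mm tip-side of the middle (measured). The scale is level and did not give under a 13 N press on the opposite corner. The arm is clear, and the pictures show the other things where they were.

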